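# Put an uncollected order back on the patisserie counter

## Task

An uncollected order stands on the patisserie counter as a stack: a steel order token on a round tin, on an oblong tin, on a square tin. Take it apart from the top down: first drop the token into the funnel of the token tube so that it falls to the bottom, then set the round, the oblong and the square tin, in that order, each upright in the middle of the dark slate of its own shape, with the oblong and the square tin turned in line with the edges of their slates. Do not tip a tin over, leave the honey jar and the espresso cup where they stand, and let go of everything.

Things in the scene. Friction and masses are not known exactly. Their poses are not given: they have to be found in the camera images.
- token: Plain dark steel disc, 26 mm diameter, 14 mm thick, about 60 g, lying flat on the round tin at the top of the stack. Origin: centre of its underside; z is its axis, up at the start.
- round_tin: Round gold-coloured metal tin with a closed flat lid, a white panel on top, 36 mm diameter, 36 mm high, about 70 g; third from the bottom, standing on the oblong tin. Origin: centre of its underside; z up.
- oblong_tin: Oblong gold-coloured metal tin with a closed flat lid, a white panel on top, 66 mm along its x, 38 mm along its y, 34 mm high, about 100 g; second from the bottom, standing on the square tin. Origin: centre of its underside; z up.
- square_tin: Square gold-coloured metal tin with a closed flat lid, a white panel on top, 66 by 66 mm, sides along its x and y, 40 mm high, about 200 g; the bottom of the stack, standing on the counter. Origin: centre of its underside; z up. Tins and token are loose and only rest on one another, at slightly different angles.
- round_slate: Place of the round tin: fixed flat dark slate disc, 60 mm diameter, 8 mm thick. Origin: centre of its underside, on the counter; z up.
- oblong_slate: Place of the oblong tin: fixed flat dark slate, 100 mm along its x, 60 mm along its y, 8 mm thick. Origin: centre of its underside, on the counter; z up.
- square_slate: Place of the square tin: fixed flat dark slate, 90 by 90 mm, sides along its x and y, 8 mm thick. Origin: centre of its underside, on the counter; z up.
- token_tube: Fixed upright token tube with a steel funnel on top. Clear tube 40 mm inside and 47 mm outside diameter, its floor 5 mm and its upper end 100 mm above the counter; the funnel widens from there to a rim of 93 mm inside and 100 mm outside diameter, 140 mm above the counter. Origin: on its axis, at the counter; z up.
- honey_jar: Bystander: loose upright closed jar with a pale wooden cap, 54 mm diameter, 85 mm high. Origin: centre of its underside. Leave alone.
- espresso_cup: Bystander: loose empty white cup, 64 mm across the rim, 55 mm high. Origin: centre of its underside. Leave alone.

How it is judged:
On the way, in this order (a step that is already met when the one before it is completed fails the run):
1. the token lies at the bottom of the token tube (horizontal distance between token and token_tube below 0.024 m and z of token in the frame of token_tube between 0 and 0.04 m and linear speed of token below 0.02 m/s), for 0.2 s.
2. the round tin stands released in the middle of the round slate (horizontal distance between round_tin and round_slate below 0.012 m and z of round_tin in the frame of round_slate between 0.005 and 0.012 m and angle between round_tin's own z axis and vertical below 0.1 rad and linear speed of round_tin below 0.02 m/s and angular speed of round_tin below 0.2 rad/s and contact force between the fingers and round_tin below 0.05 N), for 0.2 s.
3. the oblong tin stands released in the middle of the oblong slate, in line with it (horizontal distance between oblong_tin and oblong_slate below 0.012 m and z of oblong_tin in the frame of oblong_slate between 0.005 and 0.012 m and angle between oblong_tin's own z axis and vertical below 0.1 rad and linear speed of oblong_tin below 0.02 m/s and angular speed of oblong_tin below 0.2 rad/s and contact force between the fingers and oblong_tin below 0.05 N and angle between the x axis of oblong_tin and the x axis of oblong_slate, either way round below 0.2 rad), for 0.2 s.
4. the square tin stands released in the middle of the square slate, in line with it (horizontal distance between square_tin and square_slate below 0.012 m and z of square_tin in the frame of square_slate between 0.005 and 0.012 m and angle between square_tin's own z axis and vertical below 0.1 rad and linear speed of square_tin below 0.02 m/s and angular speed of square_tin below 0.2 rad/s and contact force between the fingers and square_tin below 0.05 N and (angle between the x axis of square_tin and the x axis of square_slate, either way round below 0.2 rad or angle between the x axis of square_tin and the y axis of square_slate, either way round below 0.2 rad)), for 0.2 s.
At the end, for the whole second after the job is handed in: Token at rest at the bottom of the tube (under 40 mm above the counter). Each tin upright, at rest, released, flat on the slate of its own shape, centre within 12 mm of the slate's; oblong and square tins within 0.2 rad of in line with their slates, whichever way round (all of step 1 and all of step 2 and all of step 3 and all of step 4); the robot touches nothing.
It fails at once if the honey jar is shifted by more than 20 mm or knocked over (distance of honey_jar from where it was at the start of the episode above 0.02 m or angle between honey_jar's own z axis and vertical above 0.3 rad).
It fails at once if the espresso cup is shifted by more than 20 mm or knocked over (distance of espresso_cup from where it was at the start of the episode above 0.02 m or angle between espresso_cup's own z axis and vertical above 0.3 rad).
It fails at once if the square tin is tipped over (more than 45 degrees) (angle between square_tin's own z axis and vertical above 0.785 rad).
It fails at once if the oblong tin is tipped over (more than 45 degrees) (angle between oblong_tin's own z axis and vertical above 0.785 rad).
It fails at once if the round tin is tipped over (more than 45 degrees) (angle between round_tin's own z axis and vertical above 0.785 rad).
It also fails if it takes over 120 s, if anything falls off the work surface, if the arm or the gripper's body presses on something with over 40 N, if the wrist force passes 120 N, or if a joint passes its speed limit or range.

## Robot

A 6-joint arm with a two-finger parallel gripper is mounted at the origin on the work surface. World frame = base frame: x ahead of the robot, y to its left, z up, the work surface at z = 0. Lengths are in m, angles in rad, forces in N, time in s.
With the tool pointing down it reaches from about 0.375 to 0.75 m from the base axis. Payload 9 kg.
Tool frame: the origin (TCP) lies at the centre of the arm's flange, where the gripper is bolted on; the fingertips stand 173 mm ahead of it and the grasp point (between the pads) lies 155 mm ahead of it; z points along the fingers, y is the line along which they close (so a half turn about z gives the same grasp; the last joint's range is limited). The gripper opens to 85 mm and grips with 20 to 120 N. Pads are 22 mm wide; open, the fingers measure 114 mm over their backs; the gripper's body (76 mm by 85 mm) begins 54 mm behind the grasp point. The pads swing forward as they close: fully open they stand 13 mm farther back than shut.
Start: joints at [-1.535, 0.104, 0.097, 1.564, 0, 1.353], TCP at [0.151, -0.581, 0.405] pointing down, gripper open.
Joint ranges: [-2.99, 2.99], [-0.84, 1.86], [-1.1, 1.16], [-1.84, 2.11], [-1.51, 1.56], [-3.14, 3.14]. Speed limits (rad/s): [2.22, 2.22, 2.57, 3.14, 3.14, 3.14].

## Interface

Orientations are given as a unit quaternion [w, x, y, z].
In Python, from station import arm gives the robot as it stands.
- The arm moves only by the tool carry_out, never from a script. Its argument "commands" is a list that holds one entry, the list of rows, each a list of 6 numbers: the shift along the tool's x, y, z in cm, then the turn, a rotation vector about the tool's x, y, z in units of 6 degrees (1.0 is 6 degrees). In form: [[[dx, dy, dz, wx, wy, wz], ...]]. A call has 1 to 20 rows; each row is the pose to reach, as a shift and turn from the pose commanded when the call began, along the tool's axes at that moment; what a row does not reach only later rows make up. A row lasts 1/8 s, in which the tool goes at most 62.5 mm and 10.7 degrees, less where a joint would pass 70% of its speed; a pose out of reach is approached as far as the arm can. A call with a gripper value outside its range is refused whole. "gripper" is the opening, from 0 (shut) to 1 (fully open), set as the call begins (left out, the last holds). The fingers move at their own pace and stop on an object; "squeeze" is the grip in N (left out, the last holds). Time passes only in rows, so rows that repeat a pose let the fingers close. It gives the time, the measured TCP pose, the force, the opening and the grip force at its end, in the units of the state.
- arm.state(): the state, without advancing time (a new reading comes with each control period).
- arm.capture(name): name is "scene" or "top" or "wrist"; returns a dict with "img" (400x640x3 uint8, red, green, blue), "depth" (400x640 float32, m along the optical axis (not along the pixel's ray), 0 where there is no reading), "fx", "fy", "cx", "cy" (pixels), "pose" (4x4, takes a point from camera to world coordinates). Camera axes: x right, y down, z forward; pixel columns grow to the right and rows downward; lengths in m; the calibration is good to about 2 mm. A picture is of the moment at which its call begins.
- arm.finish_job(): hands the job in; it is judged then, once.
Trained networks look in the newest picture that a camera, given by its name, has taken for a name from the list of things; names that differ only in an ending like _2 or _b are one class to them, and where a whole thing is asked for, a point or a joint stands for the part that bears it (a point fixed in the world has none). Each returns a list of dicts, best first, with "score" (0 to 1); they miss things now and then, are a little off and sometimes report something else, mostly with a low value. They report only what shows in the picture. A call takes as long as a camera call.
- arm.spot_in(camera, query): "at" ([column, row] as shares, 0 to 1, of the picture: columns of its width, rows of its height, amid what is visible of it).
- arm.mark_of(camera, query): "at" ([column, row] as shares, 0 to 1, of the picture: columns of its width, rows of its height: a listed point, or the origin of a listed thing).
The state is a dict: "t": time; "qpos": joint angles; "dq": joint speeds; "joint_efforts": joint torques, N m; "tool_pos": TCP position; "eef_rot": TCP orientation; "ft_force": force on the tool from outside, world axes, zero at the start; "moment": the same for the moment, N m; "grip_width": finger opening in m; "finger_force": force on a finger pad.
Only numpy, scipy, OpenCV 4.12 (cv2) and the standard library are available. Lean on these libraries where they do the work, as an engineer would, in place of code of your own. Each camera call takes 0.05 s, during which the arm holds its last target. There are 200 camera calls.

## Working session

There is one attempt and no reset: what is moved stays moved. The work goes in short steps, Python scripts to look and compute and a tool call to move; the robot and the scene stay as the last step left them, time stands still between calls to the robot, and variables do not carry over. Pictures are saved under pics/ and viewed, at most 14 in all, crops included, and the job is handed in when it is done.

Besides the shell and the picture viewer there is one more tool, called after "Call:" by a JSON object that holds its "method" and its "body". carry_out: Moves the arm, as the interface text tells. Its arguments: {"type":"object","properties":{"commands":{"type":"array","items":{"type":"array","items":{"type":"array","items":{"type":"number"}}}},"gripper":{"type":"number"},"squeeze":{"type":"number"}},"required":["commands"]}

```bash
mkdir -p pics; cat > h.py <<'E'
import numpy as np, cv2
from station import arm
def cap(n,save=None):
    c=arm.capture(n)
    if save: cv2.imwrite('pics/'+save,c['img'][:,:,::-1])
    return c
def cloud(c):
    v,u=np.mgrid[0:400,0:640]; d=c['depth']
    p=np.stack([(u-c['cx'])/c['fx']*d,(v-c['cy'])/c['fy']*d,d],-1)
    P=np.asarray(c['pose']); return p@P[:3,:3].T+P[:3,3]
E
python3 - <<'E'
from h import *
for n in ['scene','top']:
    c=cap(n,n+'0.png'); W=cloud(c)
    print(n,np.round(c['pose'],3).tolist(),c['fx'])
    for q in ['token','round_tin','oblong_tin','square_tin','round_slate','oblong_slate','square_slate','token_tube','honey_jar','espresso_cup']:
        for r in arm.spot_in(n,q)[:2]:
            u,v=int(r['at'][0]*640),int(r['at'][1]*400); print(q,round(r['score'],2),u,v,np.round(W[v,u],3))
print(arm.state())
E
```

```text
scene [[0.174, 0.694, -0.699, 1.102], [0.985, -0.113, 0.133, -0.028], [0.014, -0.712, -0.703, 0.635], [0.0, 0.0, 0.0, 1.0]] 360.84743893784986
token 0.71 391 217 [0.655 0.194 0.122]
token 0.7 199 283 [ 0.666 -0.193  0.007]
round_tin 0.83 387 231 [0.666 0.186 0.095]
oblong_tin 0.81 387 246 [0.687 0.183 0.074]
square_tin 0.87 377 257 [0.68  0.17  0.031]
square_tin 0.34 162 182 [ 0.492 -0.251  0.133]
round_slate 0.83 202 282 [ 0.666 -0.187  0.009]
oblong_slate 0.6 391 187 [0.452 0.277 0.006]
oblong_slate 0.55 378 257 [0.684 0.17  0.037]
square_slate 0.61 295 199 [0.459 0.026 0.009]
token_tube 0.87 163 183 [ 0.488 -0.251  0.127]
honey_jar 0.79 295 268 [ 0.714 -0.003  0.081]
espresso_cup 0.91 448 200 [0.529 0.398 0.014]
top [[-0.021, -0.984, 0.18, 0.37], [-1.0, 0.018, -0.018, 0.085], [0.015, -0.18, -0.984, 1.089], [0.0, 0.0, 0.0, 1.0]] 419.0611554078329
token 0.67 268 164 [0.648 0.203 0.123]
oblong_tin 0.65 271 176 [0.632 0.202 0.07 ]
square_tin 0.66 282 174 [0.644 0.177 0.042]
round_slate 0.79 420 168 [ 0.664 -0.189  0.006]
oblong_slate 0.64 246 251 [0.452 0.273 0.006]
square_slate 0.66 
[... 268 characters left out ...]
os': array([-1.53468535e+00,  1.04111278e-01,  9.73259304e-02,  1.56390801e+00,
       -1.61601392e-07,  1.35307757e+00]), 'dq': array([ 1.44693735e-03, -3.87740754e-05, -1.14218089e-03, -9.69681968e-05,
        5.17620898e-04,  8.92645916e-04]), 'joint_efforts': array([-1.39269992e-03, -5.56770623e+01,  5.03773034e+01,  7.35837675e-04,
       -3.92345619e-04,  3.91968655e-06]), 'tool_pos': array([ 0.15066671, -0.58079467,  0.40473836]), 'eef_rot': array([ 5.12656082e-05,  9.91957112e-01,  1.26574427e-01, -4.74908817e-06]), 'ft_force': array([-0.31465339, -0.73732192, -0.20251478]), 'moment': array([0.04277066, 0.01654801, 0.01222952]), 'finger_force': 0.0, 'grip_width': 0.08507358175004985}
```

```bash
python3 - <<'E'
import cv2,numpy as np
a=cv2.imread('pics/top0.png')[120:300,170:520]; b=cv2.imread('pics/scene0.png')[140:320,130:480]
cv2.imwrite('pics/v0.png',np.vstack([cv2.resize(a,(583,300)),cv2.resize(b,(583,300))]))
from h import *
def rect(P):
    (c,s,a)=cv2.minAreaRect(P.astype(np.float32)*1000); return np.round(c,1),np.round(s,1),round(a,1),len(P)
for n in ['top','scene']:
    c=cap(n); W=cloud(c); I=c['img'].astype(int); X,Y,Z=W[...,0],W[...,1],W[...,2]
    near=(abs(X-.655)<.09)&(abs(Y-.19)<.09)
    for nm,lo,hi in [('token',.118,.13),('round',.1,.115),('obl',.0695,.0785),('sq',.035,.045)]:
        m=near&(Z>lo)&(Z<hi); print(n,nm,rect(W[m][:,:2]),W[m][:,2].mean())
    dark=I.max(-1)<95
    for nm,x,y,r in [('rs',.664,-.188,.06),('os',.452,.275,.08),('ss',.458,.025,.08)]:
        m=(np.hypot(X-x,Y-y)<r)&(Z>.003)&(Z<.013)&dark; print(n,nm,rect(W[m][:,:2]),W[m][:,:2].mean(0),np.median(W[m][:,2]))
    m=(np.hypot(X-.46,Y+.27)<.09)&(Z>.134)&(Z<.146); print(n,'tube',cv2.minEnclosingCircle(W[m][:,:2].astype(np.float32)))
E
```

```text
top token (array([650.2, 198.1]), array([24.3, 23.4]), 42.1, 91) 0.12284697591867971
top round (array([653.3, 197.6]), array([33.7, 34.1]), 3.0, 81) 0.10846365320957192
top obl (array([656.5, 197.8]), array([37. , 65.6]), 87.5, 180) 0.07309477807465616
top sq (array([654.6, 197.4]), array([66.4, 65.8]), 8.1, 245) 0.03919733302073908
top rs (array([ 663.6, -188.3]), array([56.6, 58.1]), 45.1, 367) [ 0.66311012 -0.18759022] 0.007605690658003761
top os (array([447.2, 279. ]), array([60.3, 99.6]), 74.6, 882) [0.44667636 0.27882954] 0.00720352274348568
top ss (array([456.4,  29.9]), array([89.3, 90. ]), 83.7, 1169) [0.45647741 0.03029391] 0.007336550175394585
top tube ((0.4488271474838257, -0.2703431248664856), 0.04977213963866234)
scene token (array([653.7, 198.6]), array([23.9, 24.6]), 38.6, 119) 0.12320408049762045
scene round (array([660.2, 197.4]), array([35.7, 28.4]), 67.3, 170) 0.10822472505029648
scene obl (array([660.3, 199.3]), array([37.5, 64.7]), 87.0, 247) 0.07356961527846888
scene sq (array([659.8, 199.1]), array([69.7, 65.7]), 8.1, 287) 0.0395895448371238
scene rs (array([ 666.9, -186.8]), array([58.2, 57.6]), 30.9, 614) [ 0.66831837 -0.1865695 ] 0.007790189382174517
scene os (array([450.1, 279.7]), array([ 56.8, 101. ]), 73.3, 584) [0.45352558 0.27811924] 0.007744073564678322
scene ss (array([460.4,  31.2]), array([89.5, 92.2]), 83.5, 929) [0.46296944 0.03044547] 0.007644098810707045
scene tube ((0.45146581530570984, -0.2679900527000427), 0.05079461261630058)
```

View pics/v0.png

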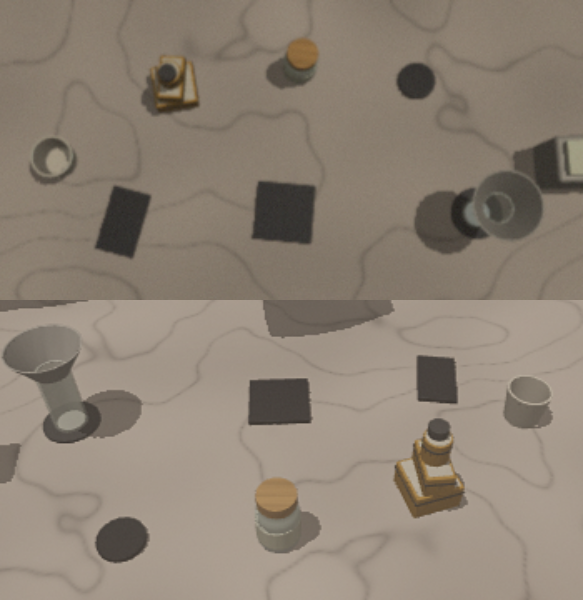

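The pictures show the stack at upper left (token at top-camera px 268,164) and the jar, cup, three slates and funnel all standing clear of one another. I'll go above the stack and refine with the wrist camera.

```bash
cat >> h.py <<'E'
from scipy.spatial.transform import Rotation as Ro
def go(x,y,z,yawdeg):
    "row needed from the present pose to TCP x,y,z with tool x at world yaw, pointing down"
    s=arm.state(); q=s['eef_rot']; R=Ro.from_quat([q[1],q[2],q[3],q[0]])
    T=Ro.from_euler('z',yawdeg,degrees=True)*Ro.from_euler('x',180,degrees=True)
    d=R.inv().apply(np.array([x,y,z])-s['tool_pos'])*100; w=np.degrees((R.inv()*T).as_rotvec())/6
    print('row',np.round(d,2).tolist(),np.round(w,2).tolist())
E
python3 -c "
from h import *
go(.653,.198,.40,178)"
```

```text
row [68.18, -62.77, 0.46] [-0.0, 0.0, -27.24]
```

Call:
{"method": "carry_out", "body": {"commands": [[[68.2, -62.8, 0.5, 0, 0, -27.2], [68.2, -62.8, 0.5, 0, 0, -27.2], [68.2, -62.8, 0.5, 0, 0, -27.2], [68.2, -62.8, 0.5, 0, 0, -27.2], [68.2, -62.8, 0.5, 0, 0, -27.2], [68.2, -62.8, 0.5, 0, 0, -27.2], [68.2, -62.8, 0.5, 0, 0, -27.2], [68.2, -62.8, 0.5, 0, 0, -27.2], [68.2, -62.8, 0.5, 0, 0, -27.2], [68.2, -62.8, 0.5, 0, 0, -27.2], [68.2, -62.8, 0.5, 0, 0, -27.2], [68.2, -62.8, 0.5, 0, 0, -27.2], [68.2, -62.8, 0.5, 0, 0, -27.2], [68.2, -62.8, 0.5, 0, 0, -27.2], [68.2, -62.8, 0.5, 0, 0, -27.2], [68.2, -62.8, 0.5, 0, 0, -27.2], [68.2, -62.8, 0.5, 0, 0, -27.2], [68.2, -62.8, 0.5, 0, 0, -27.2], [68.2, -62.8, 0.5, 0, 0, -27.2], [68.2, -62.8, 0.5, 0, 0, -27.2]]], "gripper": 1}}

```text
t: 3.7
tool_pos: [0.653, 0.1977, 0.4002]
eef_rot: [0.0, 0.02, 1.0, -0.0]
ft_force: [0.3, 0.2, -0.3]
grip_width: 0.0854
finger_force: 0.0
```

```bash
cat >> h.py <<'E'
def rect(P):
    c,s,a=cv2.minAreaRect(P.astype(np.float32)*1000)
    if s[0]<s[1]: a-=90
    return np.round(c,1),np.round(sorted(s),1),'long axis',round(a,1),len(P)
def stack(n='wrist',save=None):
    c=cap(n,save); W=cloud(c); X,Y,Z=W[...,0],W[...,1],W[...,2]
    near=(abs(X-.655)<.08)&(abs(Y-.198)<.08)
    for nm,lo,hi in [('token',.118,.13),('round',.1,.115),('obl',.0695,.0785),('sq',.035,.045)]:
        m=near&(Z>lo)&(Z<hi)
        if m.sum()>20: print(n,nm,rect(W[m][:,:2]),np.median(W[m][:,2]))
E
python3 - <<'E'
from h import *
s=arm.state();print(s['t'],s['tool_pos'],s['eef_rot'],s['qpos'])
stack('wrist','w1.png')
E
```

```text
3.7 [0.65296421 0.1977265  0.40024536] [ 3.56081032e-04  2.02790583e-02  9.99794295e-01 -1.37126808e-05] [ 1.02935862e-01  3.64821964e-01  3.86879705e-01  1.59215068e+00
 -1.14745539e-04  1.43496722e-01]
wrist token (array([650.2, 198.6]), array([24.8, 25.1]), 'long axis', -1.8, 917) 0.12360134505885917
wrist round (array([654.1, 198. ]), array([35.3, 35.5]), 'long axis', 84.0, 680) 0.10947714252480523
wrist obl (array([657.4, 199. ]), array([38.1, 66.4]), 'long axis', -4.2, 1233) 0.07362625483063495
wrist sq (array([654.5, 198.1]), array([65.6, 66.1]), 'long axis', -81.5, 1685) 0.03974497898579232
```

View pics/w1.png

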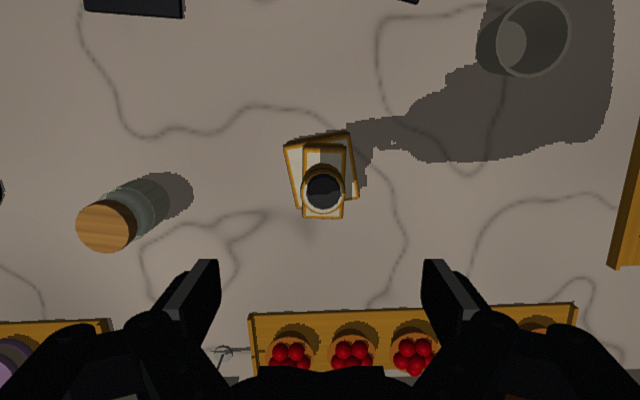

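The wrist view shows the stack centred at about px (322,190), with the open fingertips at (210,265) and (432,265). I'll check from depth how far ahead of the flange the tips stand.

```bash
cat > tip.py <<'E'
from h import *
c=cap('wrist'); W=cloud(c); s=arm.state(); q=s['eef_rot']; R=Ro.from_quat([q[1],q[2],q[3],q[0]])
L=R.inv().apply((W-s['tool_pos']).reshape(-1,3)).reshape(W.shape)
m=(c['depth']>0)&(L[...,2]<.2)&(L[...,2]>.08)&(abs(L[...,0])<.04)&(abs(L[...,1])<.06)
print('width',s['grip_width']); P=L[m]
for sg in (1,-1):
    p=P[P[:,1]*sg>0]; print(np.percentile(p[:,2],[50,90,97,99.5]).round(4), 'x',p[:,0].min().round(3),p[:,0].max().round(3),'inner y',np.percentile(abs(p[:,1]),1))
E
python3 tip.py; python3 -c "
from h import *
go(.651,.198,.33,178)"
```

```text
width 0.08553842605562444
[0.1053 0.1395 0.1514 0.1579] x -0.012 0.019 inner y 0.0012202745951148894
[0.1051 0.1403 0.1518 0.1579] x -0.011 0.019 inner y 0.0012448430453679
row [0.21, -0.01, 7.0] [0.0, 0.0, -0.05]
```

Call:
{"method": "carry_out", "body": {"commands": [[[0.2, 0, 7, 0, 0, 0], [0.2, 0, 7, 0, 0, 0], [0.2, 0, 7, 0, 0, 0], [0.2, 0, 7, 0, 0, 0], [0.2, 0, 7, 0, 0, 0]]], "gripper": 0.45}}

```text
t: 4.42
tool_pos: [0.6518, 0.1984, 0.332]
eef_rot: [0.002, 0.02, 1.0, 0.0]
ft_force: [-0.5, -0.1, -0.2]
grip_width: 0.0384
finger_force: 0.0
```

```bash
python3 tip.py; python3 -c "
from h import *
go(.651,.198,.33,178);stack()"
```

```text
width 0.03834920392679158
[0.1062 0.1344 0.1554 0.1662] x -0.013 0.019 inner y 0.0015834004978313152
[0.1062 0.1345 0.1554 0.1661] x -0.012 0.019 inner y 0.0017206409156525907
row [0.07, -0.05, 0.15] [0.0, 0.02, -0.04]
wrist token (array([650. , 198.8]), array([25.2, 25.4]), 'long axis', 3.3, 1621) 0.12359376901069577
wrist round (array([653.9, 198.1]), array([35.5, 35.7]), 'long axis', -34.9, 1092) 0.10934665264259034
wrist obl (array([656.8, 199.3]), array([37.9, 65.6]), 'long axis', -3.4, 1676) 0.073643440198631
wrist sq (array([654.6, 198.1]), array([66.1, 66.1]), 'long axis', -81.6, 2431) 0.039698564722542795
```

Call:
{"method": "carry_out", "body": {"commands": [[[0.05, -0.05, 3, 0, 0, 0], [0.05, -0.05, 4.6, 0, 0, 0], [0.05, -0.05, 4.6, 0, 0, 0], [0.05, -0.05, 4.6, 0, 0, 0]]]}}

```text
t: 5.03
tool_pos: [0.6509, 0.1979, 0.2847]
eef_rot: [0.0, 0.02, 1.0, -0.0]
ft_force: [0.4, 0.3, 0.9]
grip_width: 0.0378
finger_force: 0.0
```

Call:
{"method": "carry_out", "body": {"commands": [[[0, 0, 0, 0, 0, 0], [0, 0, 0, 0, 0, 0], [0, 0, 0, 0, 0, 0], [0, 0, 0, 0, 0, 0], [0, 0, 0, 0, 0, 0], [0, 0, 0, 0, 0, 0]]], "gripper": 0, "squeeze": 25}}

```text
t: 5.78
tool_pos: [0.651, 0.198, 0.285]
eef_rot: [0.001, 0.02, 1.0, 0.0]
ft_force: [-0.2, -0.1, 5.2]
grip_width: 0.0247
finger_force: 24.7
```

Call:
{"method": "carry_out", "body": {"commands": [[[0, 0, -2, 0, 0, 0], [0, 0, -6, 0, 0, 0], [0, 0, -10, 0, 0, 0], [0, 0, -10, 0, 0, 0], [0, 0, -10, 0, 0, 0], [0, 0, -10, 0, 0, 0]]]}}

```text
t: 6.52
tool_pos: [0.6503, 0.1979, 0.3823]
eef_rot: [-0.001, 0.02, 1.0, -0.0]
ft_force: [0.0, -0.7, -1.0]
grip_width: 0.0249
finger_force: 24.6
```

```bash
python3 -c "
from h import *
stack(save='w2.png'); stack('top'); go(.450,-.269,.36,178)"
```

```text
wrist round (array([653.9, 198.5]), array([35.4, 35.7]), 'long axis', 29.7, 1846) 0.10986033019517759
wrist obl (array([657.2, 199.1]), array([38. , 66.3]), 'long axis', -3.9, 1314) 0.07370108593943764
wrist sq (array([654.5, 198.1]), array([65.8, 66. ]), 'long axis', -81.8, 1829) 0.039692777326432394
row [18.18, -47.44, 2.3] [-0.0, -0.02, -0.04]
```

View pics/w2.png

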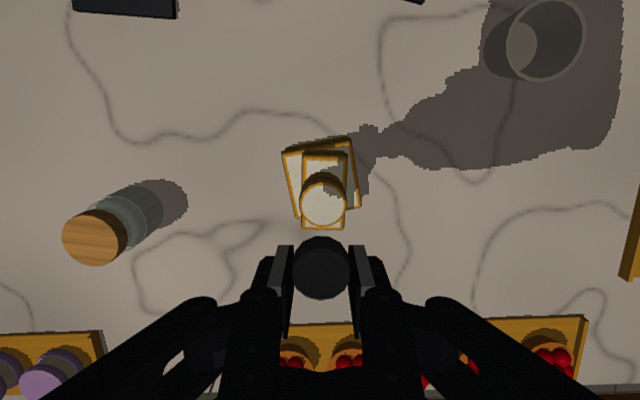

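The token is held at px (321,267) and the rest of the stack hasn't moved. Next, the funnel.

Call:
{"method": "carry_out", "body": {"commands": [[[18.2, -47.4, 2, 0, 0, 0], [18.2, -47.4, 2, 0, 0, 0], [18.2, -47.4, 2, 0, 0, 0], [18.2, -47.4, 2, 0, 0, 0], [18.2, -47.4, 2, 0, 0, 0], [18.2, -47.4, 2, 0, 0, 0], [18.2, -47.4, 2, 0, 0, 0], [18.2, -47.4, 2, 0, 0, 0], [18.2, -47.4, 2, 0, 0, 0], [18.2, -47.4, 2, 0, 0, 0], [18.2, -47.4, 2, 0, 0, 0], [18.2, -47.4, 2, 0, 0, 0]]]}}

```text
t: 8.12
tool_pos: [0.4507, -0.2674, 0.3638]
eef_rot: [0.0, 0.019, 1.0, -0.0]
ft_force: [-0.8, 0.1, -0.5]
grip_width: 0.0248
finger_force: 24.8
```

```bash
python3 -c "
from h import *
c=cap('wrist','w3.png');W=cloud(c);X,Y,Z=W[...,0],W[...,1],W[...,2]
m=(np.hypot(X-.45,Y+.27)<.09)&(Z>.137)&(Z<.146); print(m.sum(),cv2.minEnclosingCircle(W[m][:,:2].astype(np.float32)),rect(W[m][:,:2]))
s=arm.state();print(s['tool_pos'],s['grip_width'],s['qpos'])"
```

```text
2561 ((0.4490582048892975, -0.2700071334838867), 0.04964793473482132) (array([ 447.4, -270.1]), array([95.7, 98.5]), 'long axis', -89.0, 2561)
[ 0.45063614 -0.267508    0.36379203] 0.02487360123993069 [-7.85626667e-01 -1.32807228e-01 -2.11723273e-01  1.49170508e+00
  5.52434167e-05 -7.48090363e-01]
```

View pics/w3.png

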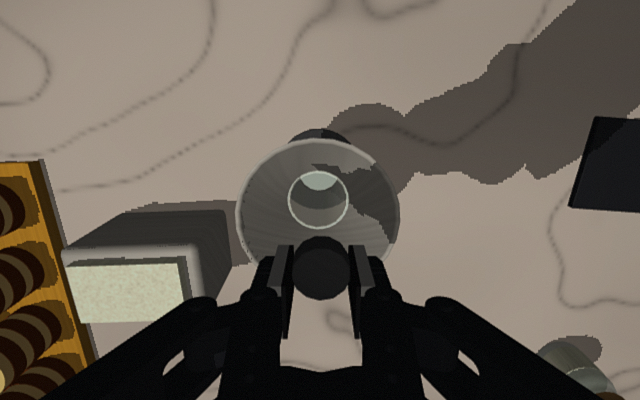

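Call:
{"method": "carry_out", "body": {"commands": [[[0.1, -0.2, 3, 0, 0, 0], [0.1, -0.2, 5.9, 0, 0, 0], [0.1, -0.2, 5.9, 0, 0, 0], [0.1, -0.2, 5.9, 0, 0, 0], [0.1, -0.2, 5.9, 0, 0, 0]]]}}

```text
t: 8.8
tool_pos: [0.4494, -0.2707, 0.3063]
eef_rot: [0.001, 0.02, 1.0, -0.001]
ft_force: [0.1, -0.2, -0.7]
grip_width: 0.0246
finger_force: 24.8
```

Call:
{"method": "carry_out", "body": {"commands": [[[0, 0, 0, 0, 0, 0], [0, 0, 0, 0, 0, 0], [0, 0, 0, 0, 0, 0], [0, 0, 0, 0, 0, 0], [0, 0, -4, 0, 0, 0], [0, 0, -9, 0, 0, 0], [0, 0, -9, 0, 0, 0], [0, 0, -9, 0, 0, 0]]], "gripper": 0.5}}

```text
t: 9.8
tool_pos: [0.449, -0.2705, 0.3942]
eef_rot: [-0.0, 0.02, 1.0, 0.0]
ft_force: [0.1, 0.3, -1.2]
grip_width: 0.0428
finger_force: 0.0
```

```bash
python3 -c "
from h import *
cap('wrist','w4.png');c=cap('scene');print(arm.spot_in('scene','token'))
a=cv2.imread('pics/w4.png')[100:300,200:440];b=c['img'][130:290,100:292,::-1]
cv2.imwrite('pics/v4.png',np.hstack([cv2.resize(a,(360,300)),cv2.resize(b,(360,300))]))
go(.654,.198,.34,178)"
```

```text
[{'at': [0.4625, 0.4952], 'score': 0.31}]
row [-18.67, 47.59, 5.36] [0.01, -0.02, -0.04]
```

View pics/v4.png

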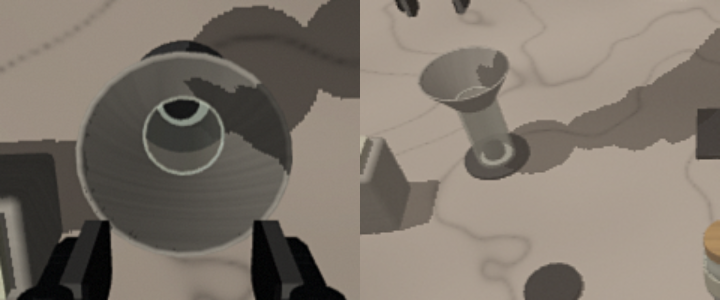

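The token lies on the tube floor (dark disc seen inside the tube, left crop px 180,108). Back to the stack for the round tin.

Call:
{"method": "carry_out", "body": {"commands": [[[-18.7, 47.6, 3, 0, 0, 0], [-18.7, 47.6, 3, 0, 0, 0], [-18.7, 47.6, 3, 0, 0, 0], [-18.7, 47.6, 3, 0, 0, 0], [-18.7, 47.6, 3, 0, 0, 0], [-18.7, 47.6, 3, 0, 0, 0], [-18.7, 47.6, 3, 0, 0, 0], [-18.7, 47.6, 3, 0, 0, 0], [-18.7, 47.6, 3, 0, 0, 0], [-18.7, 47.6, 5.4, 0, 0, 0], [-18.7, 47.6, 5.4, 0, 0, 0], [-18.7, 47.6, 5.4, 0, 0, 0]]], "gripper": 0.7}}

```text
t: 11.45
tool_pos: [0.6545, 0.197, 0.3411]
eef_rot: [-0.0, 0.02, 1.0, -0.0]
ft_force: [-0.1, -1.1, 1.0]
grip_width: 0.06
finger_force: 0.0
```

```bash
python3 -c "
from h import *
stack();go(.654,.198,.255,178)"
```

```text
wrist round (array([653.8, 198.3]), array([35.4, 35.5]), 'long axis', 45.0, 2583) 0.10985965268345527
wrist obl (array([657. , 199.4]), array([37.8, 65.9]), 'long axis', -3.3, 1631) 0.07366322727310498
wrist sq (array([654.3, 198.1]), array([65.4, 66.1]), 'long axis', -81.8, 2302) 0.03969807929470692
row [0.08, 0.09, 8.67] [-0.0, 0.01, -0.05]
```

Call:
{"method": "carry_out", "body": {"commands": [[[0.1, 0.1, 5, 0, 0, 0], [0.1, 0.1, 8.6, 0, 0, 0], [0.1, 0.1, 8.6, 0, 0, 0], [0.1, 0.1, 8.6, 0, 0, 0], [0.1, 0.1, 8.6, 0, 0, 0]]]}}

```text
t: 12.12
tool_pos: [0.6546, 0.1988, 0.2575]
eef_rot: [0.002, 0.02, 1.0, 0.0]
ft_force: [-0.4, -0.7, 0.2]
grip_width: 0.0593
finger_force: 0.0
```

Call:
{"method": "carry_out", "body": {"commands": [[[0, 0, 0, 0, 0, 0], [0, 0, 0, 0, 0, 0], [0, 0, 0, 0, 0, 0], [0, 0, 0, 0, 0, 0], [0, 0, 0, 0, 0, 0], [0, 0, 0, 0, 0, 0]]], "gripper": 0, "squeeze": 30}}

```text
t: 12.88
tool_pos: [0.654, 0.1989, 0.256]
eef_rot: [0.001, 0.02, 1.0, 0.0]
ft_force: [-0.4, 1.0, 6.5]
grip_width: 0.0352
finger_force: 29.6
```

Call:
{"method": "carry_out", "body": {"commands": [[[0, 0, -1, 0, 0, 0], [0, 0, -4, 0, 0, 0], [0, 0, -8, 0, 0, 0], [0, 0, -10, 0, 0, 0], [0, 0, -10, 0, 0, 0], [0, 0, -10, 0, 0, 0]]]}}

```text
t: 13.62
tool_pos: [0.6534, 0.1987, 0.3528]
eef_rot: [-0.001, 0.02, 1.0, -0.0]
ft_force: [-0.4, -0.8, -0.9]
grip_width: 0.0349
finger_force: 30.1
```

```bash
python3 -c "
from h import *
stack();go(.663,-.188,.355,178)"
```

```text
wrist obl (array([653.1, 199.4]), array([38. , 57.9]), 'long axis', -4.0, 3347) 0.07386123073674386
wrist sq (array([654.6, 198.1]), array([65.7, 66.1]), 'long axis', -81.6, 2239) 0.039723468520849514
row [-2.49, -38.61, -0.24] [-0.0, -0.03, -0.04]
```

Call:
{"method": "carry_out", "body": {"commands": [[[-2.5, -38.6, 0, 0, 0, 0], [-2.5, -38.6, 0, 0, 0, 0], [-2.5, -38.6, 0, 0, 0, 0], [-2.5, -38.6, 0, 0, 0, 0], [-2.5, -38.6, 0, 0, 0, 0], [-2.5, -38.6, 0, 0, 0, 0], [-2.5, -38.6, 0, 0, 0, 0], [-2.5, -38.6, 0, 0, 0, 0], [-2.5, -38.6, 0, 0, 0, 0], [-2.5, -38.6, 0, 0, 0, 0]]]}}

```text
t: 14.92
tool_pos: [0.6636, -0.1862, 0.3547]
eef_rot: [-0.0, 0.019, 1.0, 0.0]
ft_force: [0.8, 0.3, 0.2]
grip_width: 0.0351
finger_force: 30.3
```

```bash
cat >> h.py <<'E'
def slate(x,y,r,n='wrist',save=None):
    c=cap(n,save); W=cloud(c); X,Y,Z=W[...,0],W[...,1],W[...,2]
    m=(np.hypot(X-x,Y-y)<r)&(Z>.0045)&(Z<.011)&(c['img'].max(-1)<90)
    m=cv2.morphologyEx(m.astype(np.uint8),cv2.MORPH_OPEN,np.ones((3,3)))>0
    print(n,rect(W[m][:,:2]),cv2.minEnclosingCircle(W[m][:,:2].astype(np.float32)),np.median(W[m][:,2]))
    return c,W
E
python3 -c "
from h import *
c,W=slate(.664,-.188,.06,save='w5.png')
s=arm.state();m=(abs(W[...,0]-.663)<.05)&(abs(W[...,1]+.188)<.024)&(W[...,2]>.1)&(W[...,2]<.3)&(c['img'].min(-1)>140)
print('tin',rect(W[m][:,:2]),W[m][:,2].min(),W[m][:,2].max(),np.median(W[m][:,2]),s['tool_pos'])"
```

```text
wrist (array([ 663.4, -188.2]), array([58.2, 58.8]), 'long axis', 87.9, 3022) ((0.663382351398468, -0.18814344704151154), 0.029866527765989304) 0.0077387750704529246Traceback (most recent call last):
  File "<string>", line 5, in <module>
    print('tin',rect(W[m][:,:2]),W[m][:,2].min(),W[m][:,2].max(),np.median(W[m][:,2]),s['tool_pos'])
                                 ~~~~~~~~~~~~~^^
    return umr_minimum(a, axis, None, out, keepdims, initial, where)
ValueError: zero-size array to reduction operation minimum which has no identity
```

View pics/w5.png

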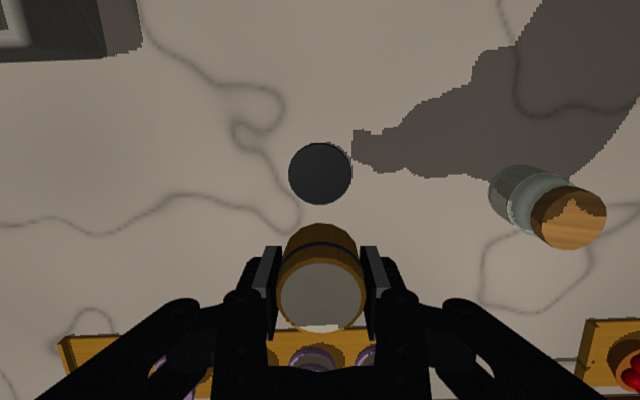

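The tin is upright in the fingers at px (320,290), with the round slate free at (320,173). Next I lower it to 1 mm above the slate and release.

Call:
{"method": "carry_out", "body": {"commands": [[[0, -0.1, 5, 0, 0, 0], [0, -0.1, 10, 0, 0, 0], [0, -0.1, 14, 0, 0, 0], [0, -0.1, 15.5, 0, 0, 0], [0, -0.1, 16.2, 0, 0, 0], [0, -0.1, 16.4, 0, 0, 0], [0, -0.1, 16.4, 0, 0, 0], [0, -0.1, 16.4, 0, 0, 0], [0, -0.1, 16.4, 0, 0, 0]]]}}

```text
t: 16.1
tool_pos: [0.6636, -0.189, 0.1913]
eef_rot: [0.0, 0.02, 1.0, -0.0]
ft_force: [0.1, -0.0, -0.8]
grip_width: 0.0349
finger_force: 30.3
```

```bash
python3 -c "
from h import *
go(.6634,-.188,.190,178)"
```

```text
row [0.02, 0.1, 0.13] [-0.0, 0.01, -0.04]
```

Call:
{"method": "carry_out", "body": {"commands": [[[0, 0.1, 0.2, 0, 0, 0], [0, 0.1, 0.2, 0, 0, 0], [0, 0.1, 0.2, 0, 0, 0]]]}}

```text
t: 16.48
tool_pos: [0.6636, -0.1883, 0.19]
eef_rot: [0.0, 0.02, 1.0, -0.001]
ft_force: [-1.9, -1.2, 7.1]
grip_width: 0.0352
finger_force: 30.9
```

Call:
{"method": "carry_out", "body": {"commands": [[[0, 0, 0, 0, 0, 0], [0, 0, 0, 0, 0, 0], [0, 0, 0, 0, 0, 0], [0, 0, 0, 0, 0, 0], [0, 0, -3, 0, 0, 0], [0, 0, -8, 0, 0, 0], [0, 0, -14, 0, 0, 0], [0, 0, -17, 0, 0, 0], [0, 0, -17, 0, 0, 0]]], "gripper": 0.75}}

```text
t: 17.6
tool_pos: [0.6641, -0.1882, 0.3623]
eef_rot: [0.002, 0.02, 1.0, -0.001]
ft_force: [-0.3, -0.3, 0.4]
grip_width: 0.0641
finger_force: 0.0
```

```bash
python3 -c "
from h import *
c,W=slate(.6634,-.188,.05)
m=(np.hypot(W[...,0]-.663,W[...,1]+.188)<.05)&(W[...,2]>.038)&(W[...,2]<.05);print(rect(W[m][:,:2]),np.percentile(W[m][:,2],[2,50,98]))
go(.656,.199,.30,177)"
```

```text
wrist (array([ 659.5, -187.5]), array([51.3, 58.7]), 'long axis', 81.4, 1378) ((0.6631960868835449, -0.18821679055690765), 0.029758324846625328) 0.007751927386014962
(array([ 663.9, -189.1]), array([34.7, 35.3]), 'long axis', -4.3, 1303) [0.04116583 0.0439153  0.04543256]
row [2.31, 38.65, 5.93] [-0.01, 0.02, 0.12]
```

Call:
{"method": "carry_out", "body": {"commands": [[[2.3, 38.6, 1, 0, 0, 0.2], [2.3, 38.6, 1, 0, 0, 0.2], [2.3, 38.6, 1, 0, 0, 0.2], [2.3, 38.6, 1, 0, 0, 0.2], [2.3, 38.6, 1, 0, 0, 0.2], [2.3, 38.6, 1, 0, 0, 0.2], [2.3, 38.6, 5, 0, 0, 0.2], [2.3, 38.6, 5.9, 0, 0, 0.2], [2.3, 38.6, 5.9, 0, 0, 0.2], [2.3, 38.6, 5.9, 0, 0, 0.2]]]}}

```text
t: 18.9
tool_pos: [0.6562, 0.1975, 0.301]
eef_rot: [0.001, 0.031, 1.0, 0.0]
ft_force: [0.5, -0.0, 0.3]
grip_width: 0.0641
finger_force: 0.0
```

```bash
python3 -c "
from h import *
stack(save='w6.png');stack('top');go(.656,.199,.219,176.2)"
```

```text
wrist obl (array([656.8, 199. ]), array([38. , 65.6]), 'long axis', -4.1, 6148) 0.07385094132612811
wrist sq (array([654.2, 198.1]), array([65.5, 66.1]), 'long axis', -81.6, 3103) 0.039679724359125035
row [0.05, 0.12, 8.22] [0.0, 0.02, 0.04]
```

Call:
{"method": "carry_out", "body": {"commands": [[[0, 0.1, 5, 0, 0, 0.1], [0, 0.1, 8.1, 0, 0, 0.1], [0, 0.1, 8.1, 0, 0, 0.1], [0, 0.1, 8.1, 0, 0, 0.1], [0, 0.1, 8.1, 0, 0, 0.1]]]}}

```text
t: 19.62
tool_pos: [0.6567, 0.1997, 0.2212]
eef_rot: [0.002, 0.035, 0.999, 0.0]
ft_force: [-0.5, -1.0, -0.4]
grip_width: 0.0638
finger_force: 0.0
```

Call:
{"method": "carry_out", "body": {"commands": [[[0, 0, 0, 0, 0, 0], [0, 0, 0, 0, 0, 0], [0, 0, 0, 0, 0, 0], [0, 0, 0, 0, 0, 0], [0, 0, 0, 0, 0, 0], [0, 0, 0, 0, 0, 0], [0, 0, 0, 0, 0, 0]]], "gripper": 0, "squeeze": 35}}

```text
t: 20.5
tool_pos: [0.6561, 0.1998, 0.2198]
eef_rot: [0.001, 0.035, 0.999, 0.0]
ft_force: [-0.7, -0.6, 6.2]
grip_width: 0.0373
finger_force: 36.6
```

Call:
{"method": "carry_out", "body": {"commands": [[[0, 0, -1, 0, 0, 0], [0, 0, -4, 0, 0, 0], [0, 0, -9, 0, 0, 0], [0, 0, -14, 0, 0, 0], [0, 0, -14, 0, 0, 0], [0, 0, -14, 0, 0, 0]]]}}

```text
t: 21.25
tool_pos: [0.6556, 0.1997, 0.3581]
eef_rot: [-0.0, 0.035, 0.999, -0.0]
ft_force: [0.0, -0.0, -0.7]
grip_width: 0.0375
finger_force: 35.9
```

```bash
python3 -c "
from h import *
stack();go(.448,.279,.36,164)"
```

```text
wrist sq (array([648.9, 197.3]), array([54.4, 66.2]), 'long axis', -81.9, 4015) 0.03988422488009047
row [21.25, 6.44, -0.25] [-0.01, -0.02, 1.99]
```

Call:
{"method": "carry_out", "body": {"commands": [[[21.2, 6.4, 0, 0, 0, 2], [21.2, 6.4, 0, 0, 0, 2], [21.2, 6.4, 0, 0, 0, 2], [21.2, 6.4, 0, 0, 0, 2], [21.2, 6.4, 0, 0, 0, 2], [21.2, 6.4, 0, 0, 0, 2], [21.2, 6.4, 0, 0, 0, 2], [21.2, 6.4, 0, 0, 0, 2], [21.2, 6.4, 0, 0, 0, 2]]]}}

```text
t: 22.42
tool_pos: [0.4492, 0.2783, 0.3585]
eef_rot: [-0.0, 0.14, 0.99, -0.0]
ft_force: [-0.3, -1.3, -2.0]
grip_width: 0.0375
finger_force: 35.8
```

```bash
python3 -c "
from h import *
c,W=slate(.448,.279,.075,save='w7.png')
s=arm.state();print(s['tool_pos'],s['eef_rot']);stack('top');go(.4475,.279,.189,164.3)"
```

```text
wrist (array([434.5, 283. ]), array([60.1, 73.6]), 'long axis', -16.1, 4936) ((0.43449878692626953, 0.28257983922958374), 0.047247081995010376) 0.007726392507485108
[0.44905612 0.27838381 0.35851165] [-1.22397196e-04  1.39893283e-01  9.90166572e-01 -1.18352665e-04]
top sq (array([654.5, 197.4]), array([65.7, 65.9]), 'long axis', 8.0, 617) 0.039614030248930066
row [0.16, 0.02, 16.96] [-0.0, -0.0, -0.06]
```

View pics/w7.png

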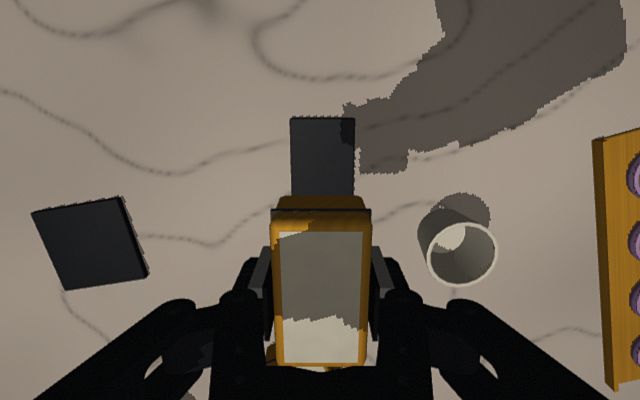

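The oblong tin is held level and in line with its slate (slate's far end at px 322,118, tin at 320,295). Lowering.

Call:
{"method": "carry_out", "body": {"commands": [[[0.2, 0.05, 5, 0, 0, 0], [0.2, 0.05, 10, 0, 0, 0], [0.2, 0.05, 14, 0, 0, 0], [0.2, 0.05, 16, 0, 0, 0], [0.2, 0.05, 16.7, 0, 0, 0], [0.2, 0.05, 16.9, 0, 0, 0], [0.2, 0.05, 16.9, 0, 0, 0], [0.2, 0.05, 16.9, 0, 0, 0]]]}}

```text
t: 23.52
tool_pos: [0.4474, 0.2797, 0.1906]
eef_rot: [0.001, 0.14, 0.99, 0.0]
ft_force: [0.4, 0.1, -1.2]
grip_width: 0.0374
finger_force: 35.8
```

```bash
python3 -c "
from h import *
go(.447,.2795,.188,164)"
```

```text
row [0.04, -0.03, 0.26] [0.01, 0.01, -0.01]
```

Call:
{"method": "carry_out", "body": {"commands": [[[0, 0, 0.2, 0, 0, 0], [0, 0, 0.2, 0, 0, 0], [0, 0, 0.2, 0, 0, 0]]]}}

```text
t: 23.9
tool_pos: [0.4471, 0.2796, 0.1878]
eef_rot: [0.0, 0.14, 0.99, 0.0]
ft_force: [0.8, 0.6, -0.3]
grip_width: 0.0374
finger_force: 35.9
```

Call:
{"method": "carry_out", "body": {"commands": [[[0, 0, 0, 0, 0, 0], [0, 0, 0, 0, 0, 0], [0, 0, 0, 0, 0, 0], [0, 0, 0, 0, 0, 0], [0, 0, -3, 0, 0, 0], [0, 0, -8, 0, 0, 0], [0, 0, -14, 0, 0, 0], [0, 0, -17, 0, 0, 0], [0, 0, -17, 0, 0, 0]]], "gripper": 0.75}}

```text
t: 25.02
tool_pos: [0.4477, 0.2798, 0.3606]
eef_rot: [0.002, 0.14, 0.99, 0.001]
ft_force: [0.2, -0.0, 0.1]
grip_width: 0.0639
finger_force: 0.0
```

```bash
python3 -c "
from h import *
c,W=slate(.447,.279,.075)
m=(np.hypot(W[...,0]-.447,W[...,1]-.279)<.06)&(W[...,2]>.036)&(W[...,2]<.05);print(rect(W[m][:,:2]),np.percentile(W[m][:,2],[2,50,98]))
go(.6545,.198,.30,188.3)"
```

```text
wrist (array([446.6, 279.4]), array([60. , 99.1]), 'long axis', -16.0, 2967) ((0.4465351998806, 0.2795769274234772), 0.05727710947394371) 0.00772633340536899
(array([447.4, 278.6]), array([38. , 65.1]), 'long axis', -16.3, 3212) [0.03895174 0.04186684 0.04332683]
row [-22.16, -2.12, 5.88] [0.01, 0.02, -4.06]
```

Call:
{"method": "carry_out", "body": {"commands": [[[-22.2, -2.1, 2, 0, 0, -4], [-22.2, -2.1, 2, 0, 0, -4], [-22.2, -2.1, 2, 0, 0, -4], [-22.2, -2.1, 2, 0, 0, -4], [-22.2, -2.1, 5, 0, 0, -4], [-22.2, -2.1, 5.8, 0, 0, -4], [-22.2, -2.1, 5.8, 0, 0, -4], [-22.2, -2.1, 5.8, 0, 0, -4]]], "gripper": 1}}

```text
t: 26.08
tool_pos: [0.6544, 0.1984, 0.3008]
eef_rot: [0.001, -0.07, 0.998, -0.0]
ft_force: [0.3, -0.0, 0.1]
grip_width: 0.085
finger_force: 0.0
```

```bash
python3 -c "
from h import *
stack();go(.6545,.198,.190,188.2)"
```

```text
wrist sq (array([654.5, 198.2]), array([65.9, 66.1]), 'long axis', -81.5, 8224) 0.039914439641305116
row [0.02, -0.03, 11.11] [-0.0, 0.02, -0.04]
```

Call:
{"method": "carry_out", "body": {"commands": [[[0, 0, 5, 0, 0, 0], [0, 0, 9, 0, 0, 0], [0, 0, 12, 0, 0, 0], [0, 0, 12.3, 0, 0, 0], [0, 0, 12.3, 0, 0, 0], [0, 0, 12.3, 0, 0, 0]]]}}

```text
t: 26.88
tool_pos: [0.6554, 0.1981, 0.179]
eef_rot: [0.002, -0.069, 0.998, 0.0]
ft_force: [-0.6, -0.2, 0.2]
grip_width: 0.0853
finger_force: 0.0
```

Call:
{"method": "carry_out", "body": {"commands": [[[0, 0, 0, 0, 0, 0], [0, 0, 0, 0, 0, 0], [0, 0, 0, 0, 0, 0], [0, 0, 0, 0, 0, 0], [0, 0, 0, 0, 0, 0], [0, 0, 0, 0, 0, 0]]], "gripper": 0, "squeeze": 50}}

```text
t: 27.62
tool_pos: [0.6551, 0.1981, 0.1782]
eef_rot: [0.001, -0.069, 0.998, -0.0]
ft_force: [-1.8, 0.4, 5.2]
grip_width: 0.0653
finger_force: 57.0
```

Call:
{"method": "carry_out", "body": {"commands": [[[0, 0, -1, 0, 0, 0], [0, 0, -4, 0, 0, 0], [0, 0, -9, 0, 0, 0], [0, 0, -14, 0, 0, 0], [0, 0, -18, 0, 0, 0], [0, 0, -18, 0, 0, 0], [0, 0, -18, 0, 0, 0]]]}}

```text
t: 28.5
tool_pos: [0.6543, 0.198, 0.3558]
eef_rot: [-0.001, -0.069, 0.998, -0.0]
ft_force: [-0.7, -0.2, -2.6]
grip_width: 0.0657
finger_force: 56.1
```

```bash
python3 -c "
from h import *
go(.4565,.030,.358,173.6)"
```

```text
row [21.91, -13.9, -0.19] [-0.0, -0.01, 2.39]
```

Call:
{"method": "carry_out", "body": {"commands": [[[21.9, -13.9, 0, 0, 0, 2.4], [21.9, -13.9, 0, 0, 0, 2.4], [21.9, -13.9, 0, 0, 0, 2.4], [21.9, -13.9, 0, 0, 0, 2.4], [21.9, -13.9, 0, 0, 0, 2.4], [21.9, -13.9, 0, 0, 0, 2.4], [21.9, -13.9, 0, 0, 0, 2.4], [21.9, -13.9, 0, 0, 0, 2.4], [21.9, -13.9, 0, 0, 0, 2.4]]]}}

```text
t: 29.62
tool_pos: [0.4572, 0.0305, 0.3564]
eef_rot: [-0.0, 0.056, 0.998, 0.0]
ft_force: [0.7, -0.8, -2.0]
grip_width: 0.0653
finger_force: 56.4
```

```bash
python3 -c "
from h import *
c,W=slate(.456,.030,.08,save='w8.png')
s=arm.state();print(s['tool_pos'],s['eef_rot'],s['grip_width']);go(.4565,.030,.187,173.6)"
```

```text
wrist (array([443.8,  31.7]), array([64.1, 89.9]), 'long axis', 83.6, 6476) ((0.44397667050361633, 0.03183632344007492), 0.05436302721500397) 0.007743821292512221
[0.45713023 0.03042442 0.35649263] [-2.60468659e-04  5.59563690e-02  9.98433181e-01  1.85043667e-05] 0.06516395604677504
row [0.05, -0.05, 16.95] [0.0, -0.0, -0.0]
```

View pics/w8.png

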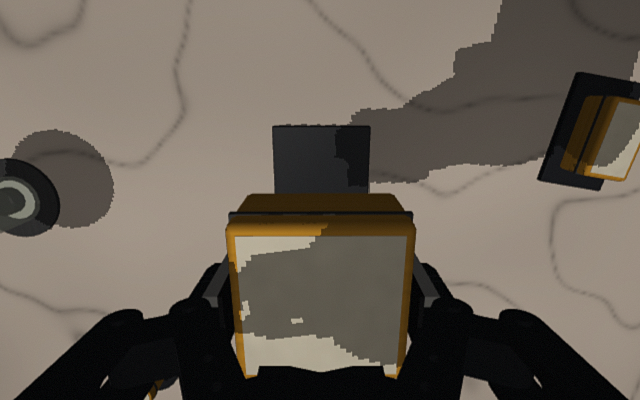

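The square tin is level and in line with its slate (slate's far edge at px 322,127). Lowering.

Call:
{"method": "carry_out", "body": {"commands": [[[0, 0, 5, 0, 0, 0], [0, 0, 10, 0, 0, 0], [0, 0, 14, 0, 0, 0], [0, 0, 16, 0, 0, 0], [0, 0, 16.7, 0, 0, 0], [0, 0, 16.9, 0, 0, 0], [0, 0, 16.9, 0, 0, 0], [0, 0, 16.9, 0, 0, 0]]]}}

```text
t: 30.68
tool_pos: [0.4573, 0.03, 0.1886]
eef_rot: [0.001, 0.056, 0.998, -0.0]
ft_force: [0.4, -0.7, -0.4]
grip_width: 0.0654
finger_force: 56.4
```

```bash
python3 -c "
from h import *
go(.4565,.030,.1862,173.6)"
```

```text
row [0.08, -0.01, 0.24] [-0.0, 0.01, -0.01]
```

Call:
{"method": "carry_out", "body": {"commands": [[[0, 0, 0.2, 0, 0, 0], [0, 0, 0.2, 0, 0, 0], [0, 0, 0.2, 0, 0, 0]]]}}

```text
t: 31.05
tool_pos: [0.4572, 0.03, 0.1861]
eef_rot: [0.001, 0.056, 0.998, -0.0]
ft_force: [1.6, -0.6, 1.9]
grip_width: 0.0653
finger_force: 56.7
```

Call:
{"method": "carry_out", "body": {"commands": [[[0, 0, 0, 0, 0, 0], [0, 0, 0, 0, 0, 0], [0, 0, 0, 0, 0, 0], [0, 0, 0, 0, 0, 0], [0, 0, -2, 0, 0, 0], [0, 0, -6, 0, 0, 0], [0, 0, -12, 0, 0, 0], [0, 0, -17, 0, 0, 0], [0, 0, -17, 0, 0, 0], [0, 0, -17, 0, 0, 0]]], "gripper": 1}}

```text
t: 32.3
tool_pos: [0.4568, 0.0301, 0.355]
eef_rot: [-0.0, 0.056, 0.998, -0.0]
ft_force: [0.3, 0.7, -0.5]
grip_width: 0.0854
finger_force: 0.0
```

```bash
python3 -c "
from h import *
c,W=slate(.4565,.030,.08)
m=(np.hypot(W[...,0]-.457,W[...,1]-.03)<.07)&(W[...,2]>.042)&(W[...,2]<.055);print(rect(W[m][:,:2]),np.percentile(W[m][:,2],[2,50,98]))
cap('top','t9.png');print(arm.state()['t'])
cv2.imwrite('pics/v9.png',cv2.resize(cv2.imread('pics/t9.png')[120:300,170:520],(700,360)))"
```

```text
wrist (array([456.7,  30.2]), array([89.5, 90.2]), 'long axis', 83.8, 2643) ((0.45694464445114136, 0.030251789838075638), 0.06271450221538544) 0.007741163421596309
(array([456.4,  29.3]), array([65.8, 66.2]), 'long axis', 83.6, 6009) [0.04522602 0.04790329 0.04934955]
32.4
```

View pics/v9.png

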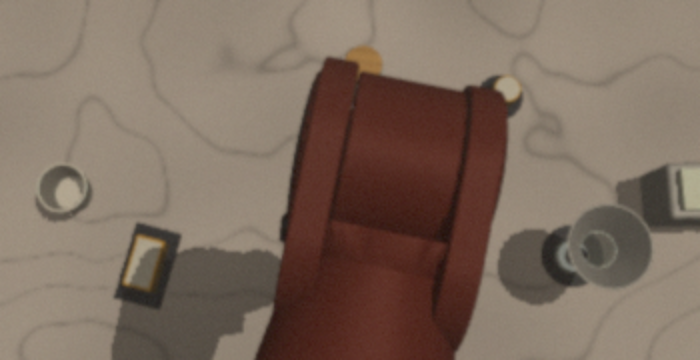

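The wrist camera puts the square tin within 1 mm of its slate's centre. In the top view the round tin (px 507,90) and the oblong tin (145,263) stand on their slates, and the cup and jar are undisturbed. Handing in.

```bash
python3 -c "
from h import *
print(arm.finish_job())"
```

```text
the job is handed in; nothing more can be done
None
```

The job is handed in: the token is at the bottom of the tube, all three tins stand released within about 1 mm of their slate centres (oblong and square in line), and the jar and cup were left alone; the hand-in call returned no verdict.

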